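Hang the in-use tag and open the push-and-turn bottle

TASK

Before the bottle of slip additive is opened, hang the in-use tag by its hole on the steel peg and let go of it. Then open the bottle clamped in the tray: press its safety cap down, twist it anticlockwise while pressing until it is free, and lift it off. Finish while still holding the cap upright in the gripper, straight above the bottle and about 10 cm higher than where it sat; leave everything else on the bench where it stands.

Things in the scene. Friction and masses are not known exactly. Their poses are not given: they have to be found in the camera images.
- tag: Loose in-use tag, 0.1 kg: upright aluminium plate 60 mm wide (y), 5 thick (x), 95 tall with a 30 mm round hole, topped by a wooden grip block 12 mm thick (x), 40 wide (y), 88 to 122 mm above the lower edge. Origin: middle of the lower edge; z up. Starts upright in the wooden block's slot and lifts straight out. Both faces alike.
- tag_hole (a point): Centre of the 30 mm hole, 62 mm above the tag's lower edge; the hole runs along the tag's x. The grip block's centre is 43 mm above it.
- rack: Wooden block fixed to the table, 80 x 90 x 30 mm (x, y, z), with a slot 8 mm wide (x), 63 mm long (y), 25 mm deep that holds the tag. Origin: centre of the underside.
- stand: Steel peg stand fixed to the table: base 120 x 100 x 12 mm, a 12 mm post at x = +35 mm, 152 mm high, from it a level 8 mm round peg, axis 150 mm high, along the stand's -x to x = -40 mm, where the end bends up (162 mm high, to x = -50 mm). Origin: centre of the base's underside. With the tag hung on the level part, the hole's centre is 11 mm below the peg's axis.
- peg_mid (a point): Point on the axis of the level peg, 150 mm high, 40 mm in front of the post's axis and 35 mm behind the bend; axes as the stand's.
- bottle: Square white bottle, 100 x 100 mm, clamped in a low steel tray (116 x 116 x 45 mm) fixed to the table: it cannot move or turn. Shoulder from 123 mm, sloping in to a 25 mm neck at 147 mm; neck parts reach up to 197 mm inside the cap. Origin: centre of the tray's underside, on the bottle's axis; z up.
- plunger (a joint): Spring plate on the bottle's neck that pushes the cap up; travel downwards in m. 0.002 with the cap locked, 0.0065 where the lock clears, 0.010 at the hard stop (cap 8 mm down), 0 with the cap off. Spring force on the cap about 4 N locked, 9 N where the lock clears, 12 N at the stop. A cap let go part-way springs up but stays on.
- cap: Grey ribbed push-and-turn cap, loose, 40 g, 48 to 50 mm across, 40 mm tall, closed on top, hollow below. Origin: centre of its lower rim, z up. Locked, its origin is 160 mm above the tray's underside and it neither lifts nor turns over 5 degrees. Pressed 5 to 8 mm down and turned anticlockwise (from above), it is free beyond 45 degrees (60 to 80 is good, 140 the end), then lifts straight off.
- cap_mark (a point): Point on the cap's lower rim, 20 mm from its axis along the cap's x; locked, it lies on the bottle's +x side, and it goes round with the cap.
- jar: Loose closed amber jar, 56 mm across, 110 mm tall. Bystander, to be left in place. Origin: under its middle.
- mug: Loose unglazed mug, 76 mm across, 85 mm tall, handle to its +y. Bystander, to be left in place. Origin: under its middle.
- mould: Loose plaster mould half, 90 x 120 x 45 mm, two 8 mm locating bumps on top. Bystander, to be left in place. Origin: under its middle.
- bowl: Loose white bowl, 110 mm across, 50 mm tall. Bystander, to be left in place. Origin: under its middle.
- cup: Loose terracotta cup, 66 mm across, 70 mm tall. Bystander, to be left in place. Origin: under its middle.
- scraper: Loose flat scraper, about 170 mm long, lying along its x. Bystander, to be left in place. Origin: under its middle.
There are look-alikes about, which are no part of the job. There is more than one size of the cap; the job needs the largest. Of the things shaped like the tag, the aluminium one is meant.

How it is judged:
By the outcome, as a careful person would: the job done as asked, in the order asked, and still so for the second after the job is handed in, while the arm keeps its last pose, push and grip.
It also fails if it takes over 64 s, if anything falls off the work surface, if the arm or the gripper's body presses on something with over 40 N, if the wrist force passes 120 N, or if a joint passes its speed limit or range.

ROBOT

A 6-joint arm with a two-finger parallel gripper is mounted at the origin on the work surface. World frame = base frame: x ahead of the robot, y to its left, z up, the work surface at z = 0. Lengths are in m, angles in rad, forces in N, time in s.
With the tool pointing down it reaches from about 0.25 to 0.775 m from the base axis. Payload 4 kg.
Tool frame: the origin (TCP) lies midway between the tips of the shut fingers; the grasp point (between the pads) lies 19 mm behind it; y points along the fingers, x is the direction in which the jaws open and shut, and the axes are right-handed (so a half turn about y gives the same grasp; the last joint's range is limited). The gripper opens to 94 mm and grips with 3 to 60 N. Pads are 16 mm wide; open, the fingers measure 119 mm over their backs; the gripper's body (75 mm by 177 mm) begins 78 mm behind the grasp point.
Start: joints at [1.117, 0.087, 1.371, -0, 1.684, -0.103], TCP at [0.189, 0.517, 0.206] pointing down, gripper open.
Joint ranges: [-3.1, 3.1], [-0.76, 2.03], [0.27, 2.55], [-1.08, 4.22], [0.17, 2.65], [-2.57, 2.57]. Speed limits (rad/s): [2.79, 2.79, 3.14, 3.14, 3.14, 3.14].

INTERFACE

Orientations are given as [roll, pitch, yaw] about the fixed x, y, z axes, in that order (R = Rz(yaw) Ry(pitch) Rx(roll)).
In Python, from bench import robot, snapshot, camera_info, ticket gives the robot as it stands.
- The arm moves only by the shell command python3 -m creep 'ROWS'. ROWS is JSON, a list of rows, each an object with "slide": the shift along the tool's x, y, z in mm, a list of three; "roll": the turn about the tool's y in degrees; "grip": the closure, from 0 (fully open) to 1 (shut). In form: [{"slide": [x, y, z], "roll": roll, "grip": grip}, ...]. A call has 1 to 20 rows; each row is the pose to reach, as a shift and turn from the pose commanded when the call began, along the tool's axes at that moment; what a row does not reach only later rows make up. A row lasts 1/12 s, in which the tool goes at most 41.7 mm and 7.16 degrees, less where a joint would pass 70% of its speed; a pose out of reach is approached as far as the arm can. A call with a gripper value outside its range is refused whole. The fingers move at their own pace and stop on an object; the grip force is fixed at half the most. Time passes only in rows, so rows that repeat a pose let the fingers close. It gives the time, the measured TCP pose, the force and the opening at its end, in the units of the state.
- robot.get_obs(): the state, without advancing time (a new reading comes with each control period).
- snapshot(name): name is "scene" or "top" or "wrist"; returns the picture (384x512x3 uint8, red, green, blue); there is no depth.
- camera_info(name): a dict with "fx", "fy", "cx", "cy" (pixels), "cam_to_world" (4x4, takes a point from camera to world coordinates). Camera axes: x right, y down, z forward; pixel columns grow to the right and rows downward; lengths in m; the calibration is good to about 2 mm. A picture is of the moment at which its call begins: read the wrist's pose just before it. camera_info takes no time and is no camera call; for the wrist camera it gives the pose at the moment of the call.
- ticket.close_job(): hands the job in, once; it reports no verdict.
The state is a dict: "time": time; "joint_positions": joint angles; "qvel": joint speeds; "joint_torque": joint torques, N m; "tool_pos": TCP position; "ee_rot": TCP orientation; "wrist_force": force on the tool from outside, world axes, zero at the start; "wrist_torque": the same for the moment, N m; "width": finger opening in m.
Only numpy, scipy, OpenCV 4.12 (cv2) and the standard library are available. Lean on these libraries where they do the work, as an engineer would, in place of code of your own. Each camera call takes 0.05 s, during which the arm holds its last target.

## Working session

There is one attempt and no reset: what is moved stays moved. The work goes in short steps, Python scripts to look and compute and a shell command to move; the robot and the scene stay as the last step left them, time stands still between calls to the robot, and variables do not carry over. Pictures are saved under pics/ and viewed, and the job is handed in when it is done.

```bash
ls; mkdir -p pics
python3 - <<'E'
from bench import robot,snapshot,camera_info
import cv2,numpy as np
np.set_printoptions(precision=4,suppress=True)
o=robot.get_obs();print(o)
for n in("scene","top","wrist"):
    im=snapshot(n);cv2.imwrite(f"pics/{n}0.png",im[:,:,::-1]);c=camera_info(n);print(n,c)
E
```

```text
pics
{'time': 0.0, 'joint_positions': array([ 1.1169,  0.088 ,  1.3722,  0.    ,  1.6836, -0.1031]), 'qvel': array([ 0.0001, -0.0011,  0.0023, -0.0008,  0.0002,  0.0006]), 'joint_torque': array([  0.    , -34.0197, -30.2422,   0.0717,   0.0332,  -0.0002]), 'tool_pos': array([0.1888, 0.516 , 0.2043]), 'ee_rot': array([-1.5706,  0.0022,  1.22  ]), 'wrist_force': array([-0.208 ,  0.4181,  0.6962]), 'wrist_torque': array([-0.0323, -0.0269,  0.0052]), 'width': 0.09402261060815356}
scene {'fx': 434.41351828267386, 'fy': 434.41351828267386, 'cx': 254.6519507031556, 'cy': 192.11308500020596, 'cam_to_world': array([[ 0.522 ,  0.5773, -0.6279,  1.1716],
       [ 0.853 , -0.3485,  0.3886, -0.4206],
       [ 0.0056, -0.7384, -0.6743,  0.849 ],
       [ 0.    ,  0.    ,  0.    ,  1.    ]])}
top {'fx': 346.97671279663376, 'fy': 346.97671279663376, 'cx': 258.2831069829213, 'cy': 191.54383277778317, 'cam_to_world': array([[ 0.0723, -0.9711,  0.2273,  0.2923],
       [-0.9974, -0.07  ,  0.0184, -0.0188],
       [-0.002 , -0.228 , -0.9737,  1.1109],
       [ 0.    ,  0.    ,  0.    ,  1.    ]])}
wrist {'fx': 298.76492998224467, 'fy': 298.76492998224467, 'cx': 259.30982395074545, 'cy': 192.19216476618442, 'cam_to_world': array([[ 0.3434,  0.9058,  0.2482,  0.1159],
       [ 0.9392, -0.331 , -0.0912,  0.5435],
       [-0.0005,  0.2645, -0.9644,  0.384 ],
       [ 0.    ,  0.    ,  0.    ,  1.    ]])}
```

View pics/scene0.png

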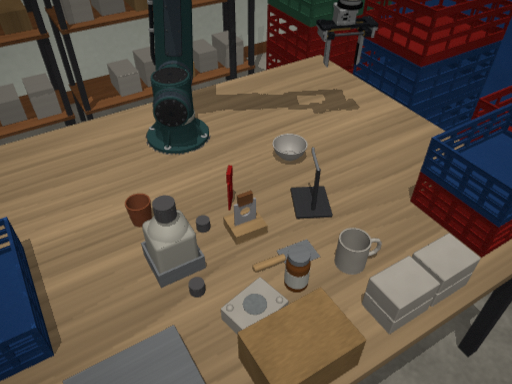

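View pics/top0.png

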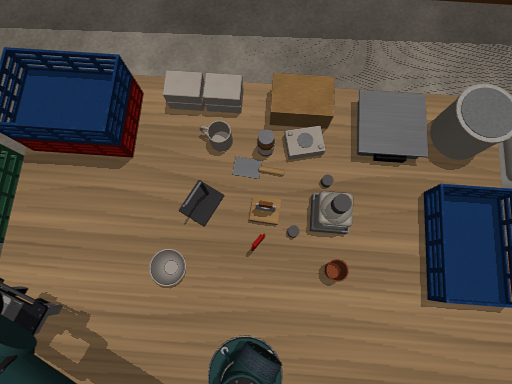

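View pics/wrist0.png

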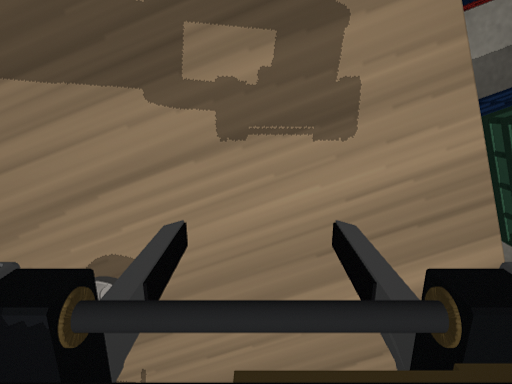

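The scene view shows the bottle at (170,240) with its cap at (163,209), and loose small caps at (203,223) and (197,287). The rack with the tag is at (245,212) and a red look-alike is at (230,188). The peg stand is at (315,190). I'll enlarge these next.

Run:
```python
import cv2,numpy as np
s=cv2.imread("pics/scene0.png");t=cv2.imread("pics/top0.png")
a=cv2.resize(s[130:310,120:345],None,fx=3.5,fy=3.3,interpolation=cv2.INTER_CUBIC);cv2.imwrite("pics/sc1.png",a)
a=cv2.resize(t[160:260,170:370],None,fx=4,fy=4,interpolation=cv2.INTER_CUBIC);cv2.imwrite("pics/tp1.png",a)
```

```text
(no output)
```

View pics/sc1.png

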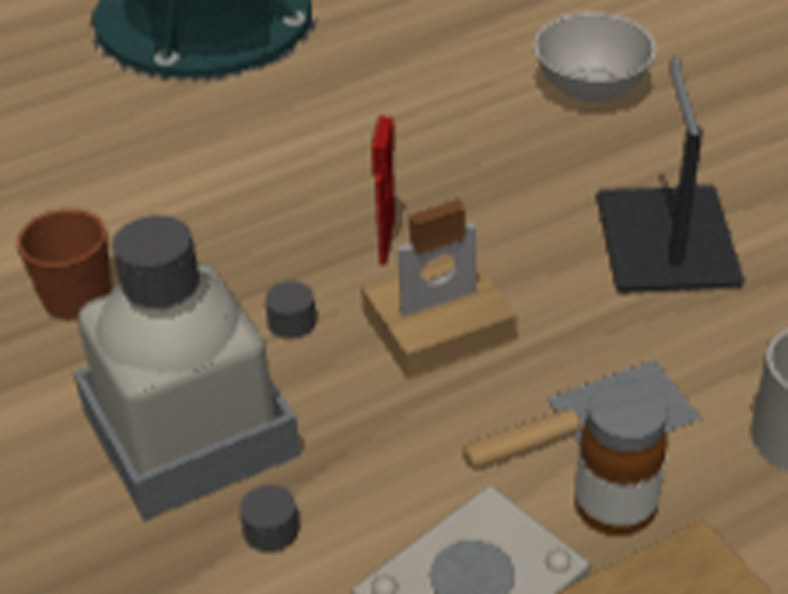

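View pics/tp1.png

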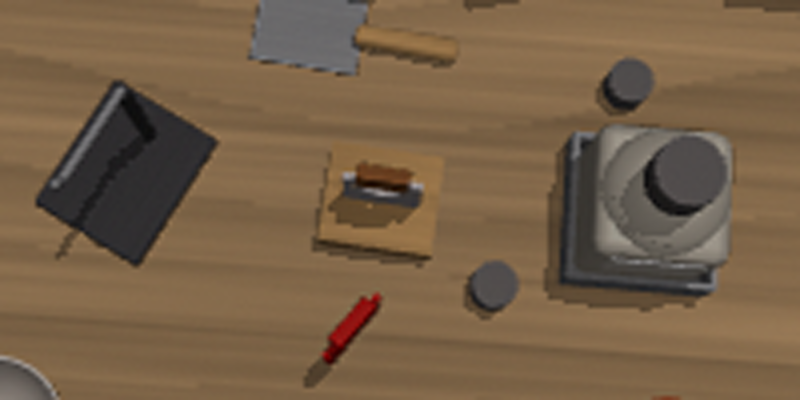

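Tag candidates are the red plate at scene (230,188) and the plate at (245,210). The second is bare metal with a wooden grip block and stands in the wooden slot, so it is the aluminium tag. Cap candidates are the one on the bottle at (163,209) and the small loose ones at (203,223) and (197,287). The bottle's cap is clearly the largest and is the one fitted to the bottle. The enlarged crops confirm both choices.

Next I'll fit the poses from points picked in both views.

```bash
cat > h.py <<'E'
import numpy as np,cv2
from scipy.optimize import least_squares
np.set_printoptions(precision=4,suppress=True)
def proj(c,P):
    M=np.linalg.inv(c["cam_to_world"]);p=np.asarray(P)@M[:3,:3].T+M[:3,3]
    return np.c_[c["fx"]*p[:,0]/p[:,2]+c["cx"],c["fy"]*p[:,1]/p[:,2]+c["cy"]]
def place(q,P):
    P=np.asarray(P,float);c,s=np.cos(q[2]),np.sin(q[2])
    return np.c_[q[0]+c*P[:,0]-s*P[:,1],q[1]+s*P[:,0]+c*P[:,1],P[:,2]]
def fit(views,q0,yaw=True): # views: list of (cam, pts, pix)
    def f(q):
        qq=q if yaw else [q[0],q[1],0]
        return np.concatenate([(proj(c,place(qq,P))-np.array(u)).ravel() for c,P,u in views])
    r=least_squares(f,q0,loss="soft_l1",f_scale=1.0)
    return r.x,f(r.x).reshape(-1,2)
def S(l): return [(u/3.5+120,v/3.3+130) for u,v in l]
def T(l): return [(u/4+170,v/4+160) for u,v in l]
E
python3 - <<'E'
from h import *
from bench import camera_info
s=camera_info("scene");t=camera_info("top")
# stand
B=[(60,50,12),(60,-50,12),(-60,-50,12),(-60,50,12)]
# top view order: yaw -0.59
x,r=fit([(t,np.array([(60,50,12),(60,-50,12),(-60,-50,12),(-60,50,12),(35,0,154)])/1e3,T([(120,82),(217,143),(138,265),(37,203),(119,88)]))],[.5,.15,-.59]);print("stand top",x,r)
st=x
b=np.array(B+[(35,0,154),(-50,0,162)])/1e3
print(proj(s,place(st,b)), "scene obs",S([(597,190),(714,185),(742,288),(619,292),(694,132),(676,58)]))
# tag block top face centre + plate shoulders
# rack via top corners top face
x,r=fit([(t,np.array([(40,45,30),(40,-45,30),(-40,-45,30),(-40,45,30)])/1e3,T([(331,147),(443,155),(432,252),(319,240)]))],[.45,0,0]);print("rack top",x,r)
E
```

```text
stand top [ 0.4982  0.1812 -0.4748] [[-0.8336 -0.7256]
 [ 0.6003 -0.5031]
 [ 0.0011  0.4788]
 [-0.7489 -0.1561]
 [ 0.8219  0.8154]]
[[332.5252 213.3678]
 [296.0118 215.1757]
 [290.0502 185.7786]
 [324.0476 184.2324]
 [318.089  167.7542]
 [312.599  145.2636]] scene obs [(290.57142857142856, 187.57575757575756), (324.0, 186.06060606060606), (332.0, 217.27272727272728), (296.8571428571429, 218.4848484848485), (318.2857142857143, 170.0), (313.1428571428571, 147.57575757575756)]
rack top [ 0.4883 -0.0248 -0.0357] [[-0.1759 -1.0804]
 [-0.0846 -0.1158]
 [ 0.2835  0.4822]
 [-0.02    0.4139]]
```

Run:
```python
from h import *
from bench import camera_info
s=camera_info("scene");t=camera_info("top")
A=np.array
st,r=fit([(t,A([(60,50,12),(60,-50,12),(-60,-50,12),(-60,50,12),(35,0,154)])/1e3,T([(120,82),(217,143),(138,265),(37,203),(119,88)])),
 (s,A([(60,50,12),(60,-50,12),(-60,-50,12),(-60,50,12),(35,0,154),(-50,0,162)])/1e3,S([(742,288),(619,292),(597,190),(714,185),(694,132),(676,58)]))],[.5,.18,-.5]);print("stand",st,r.ravel())
tg,r=fit([(t,A([(-6,20,122),(-6,-20,122),(6,20,122),(6,-20,122),(0,30,95),(0,-30,95)])/1e3,T([(357,182),(409,188),(360,165),(412,170),(343,177),(422,188)])),
 (s,A([(6,20,122),(6,-20,122),(0,30,95),(0,-30,95),(-6,20,122)])/1e3,S([(466,210),(412,220),(476,226),(400,248),(461,201)]))],[.48,-.02,0]);print("tag+5mm",tg,r.ravel())
# tag sits 5 mm up (slot 25 deep in 30 block)
up=A([0,0,5])
tg,r=fit([(t,(A([(-6,20,122),(-6,-20,122),(6,20,122),(6,-20,122),(0,30,95),(0,-30,95)])+up)/1e3,T([(357,182),(409,188),(360,165),(412,170),(343,177),(422,188)])),
 (s,(A([(6,20,122),(6,-20,122),(0,30,95),(0,-30,95),(-6,20,122)])+up)/1e3,S([(466,210),(412,220),(476,226),(400,248),(461,201)]))],[.48,-.02,0]);print("tag",tg,r.ravel())
# cap top centre
for c,n,u in((t,"top",T([(686,174)])),(s,"scene",S([(152,245)]))):
  f=lambda q:(proj(c,[[q[0],q[1],.2]])-A(u)).ravel()
  print("cap",n,least_squares(f,[.47,-.2]).x)
```

```text
stand [ 0.5016  0.1794 -0.4779] [-0.1122 -1.6938  1.2612 -1.4127  0.5912 -0.5301 -0.0938 -1.2243  1.5985
 -0.27    0.754  -2.8615 -0.7234 -2.3377 -0.2938 -0.9627  0.3665 -0.9308
  0.0293 -1.2882 -0.2446 -1.4607]
tag+5mm [ 0.4878 -0.0254 -0.1046] [-0.3175 -0.7093  0.2787  0.1741 -0.3429 -0.4488  0.2181  0.6716  0.236
 -0.256   0.3353  0.473   0.2175 -0.5828  0.869   1.0792 -0.1249 -0.161
 -0.1425  0.1811 -0.4134 -0.7998]
tag [ 0.4885 -0.0259 -0.107 ] [-0.1129 -1.27    0.5421 -0.3439 -0.1257 -1.025   0.494   0.1378  0.4277
 -0.812   0.6104 -0.0213  0.1779 -1.8285  0.7566 -0.188  -0.1451 -1.3541
 -0.2678 -1.0435 -0.4498 -2.0505]
cap top [ 0.4882 -0.2259]
cap scene [ 0.499  -0.2343]
```

```bash
python3 -m creep '[{"slide":[0,-40,0],"roll":0,"grip":0},{"slide":[-20,-80,-20],"roll":7,"grip":0},{"slide":[-406,-96,-467],"roll":76,"grip":0},{"slide":[-406,-96,-467],"roll":76,"grip":0},{"slide":[-406,-96,-467],"roll":76,"grip":0},{"slide":[-406,-96,-467],"roll":76,"grip":0},{"slide":[-406,-96,-467],"roll":76,"grip":0},{"slide":[-406,-96,-467],"roll":76,"grip":0},{"slide":[-406,-96,-467],"roll":76,"grip":0},{"slide":[-406,-96,-467],"roll":76,"grip":0},{"slide":[-406,-96,-467],"roll":76,"grip":0},{"slide":[-406,-96,-467],"roll":76,"grip":0},{"slide":[-406,-96,-467],"roll":76,"grip":0},{"slide":[-406,-96,-467],"roll":76,"grip":0},{"slide":[-406,-96,-467],"roll":76,"grip":0},{"slide":[-406,-96,-467],"roll":76,"grip":0},{"slide":[-406,-96,-467],"roll":76,"grip":0},{"slide":[-406,-96,-467],"roll":76,"grip":0},{"slide":[-406,-96,-467],"roll":76,"grip":0},{"slide":[-406,-96,-467],"roll":76,"grip":0}]'
cat > look.py <<'E'
import sys,pickle,cv2
from h import *
from bench import robot,snapshot,camera_info
n=sys.argv[1];o=robot.get_obs();c=camera_info("wrist");im=snapshot("wrist")
cv2.imwrite(f"pics/{n}.png",cv2.resize(im[:,:,::-1],None,fx=1.5,fy=1.5,interpolation=cv2.INTER_CUBIC))
pickle.dump((o,c,im),open(f"pics/{n}.pkl","wb"));print(o["time"],o["tool_pos"],o["ee_rot"],o["joint_positions"],o["wrist_force"])
E
python3 look.py w1
```

```text
time: 1.82
tool_pos: [0.4875, -0.024, 0.3015]
ee_rot: [-1.57, 0.0, -0.105]
wrist_force: [-0.4, 1.1, 0.5]
width: 0.0938
1.8167 [ 0.4875 -0.024   0.3015] [-1.57    0.0004 -0.1051] [-0.1661 -0.0498  1.3214  0.0008  1.8705 -0.0607] [-0.3794  1.0603  0.4852]
```

View pics/w1.png

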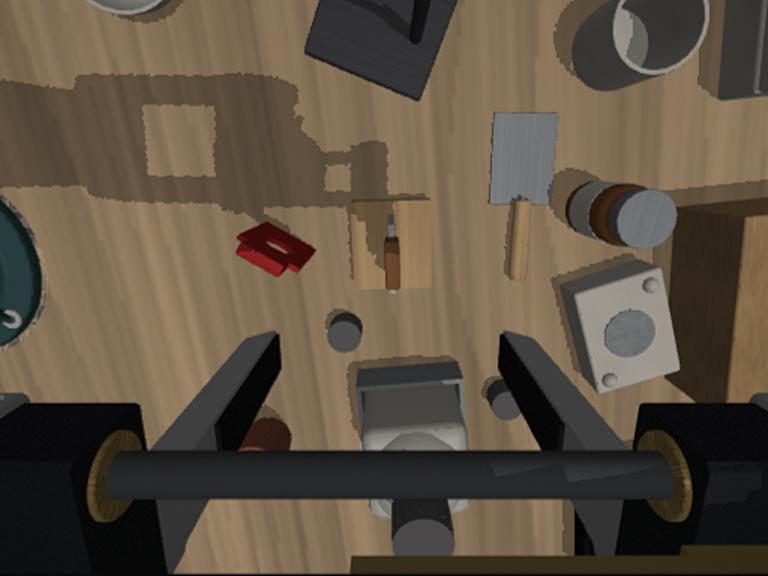

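The wrist view shows the tag between the fingers, with its brown block at (392,262), plus the rack and the stand's base at the top. I'll zoom in for a wrist-view fit.

Run:
```python
import pickle,cv2
o,c,im=pickle.load(open("pics/w1.pkl","rb"))
cv2.imwrite("pics/w1z.png",cv2.resize(im[125:205,215:315,::-1],None,fx=7,fy=7,interpolation=cv2.INTER_CUBIC))
```

```text
(no output)
```

View pics/w1z.png

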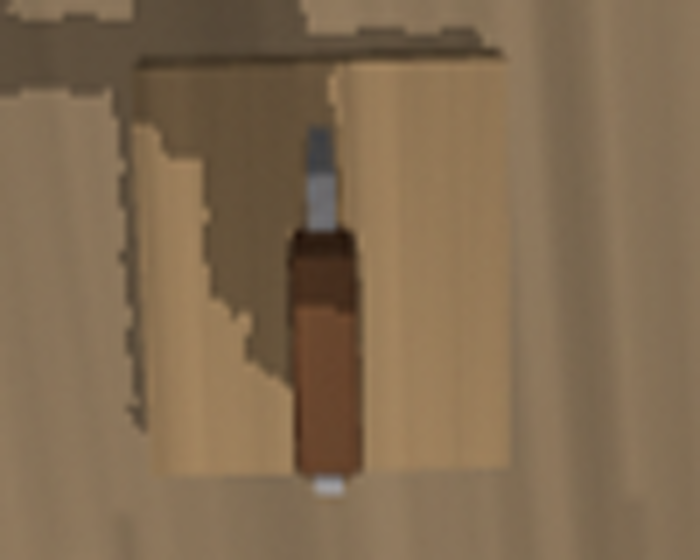

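Run:
```python
from h import *
import pickle
A=np.array
o,c,im=pickle.load(open("pics/w1.pkl","rb"))
W=lambda l:[((u+.5)/7+215-.5,(v+.5)/7+125-.5) for u,v in l]
P=A([(-6,20,127),(6,20,127),(6,-20,127),(-6,-20,127)])/1e3
x,r=fit([(c,P,W([(291,257),(357,257),(362,473),(296,475)]))],[.488,-.025,-.1]);print("tag",x,r.ravel())
P=A([(-40,45,30),(40,45,30),(40,-45,30),(-40,-45,30)])/1e3
x,r=fit([(c,P,W([(137,65),(507,60),(511,468),(152,475)]))],[.488,-.025,-.1]);print("rack",x,r.ravel())
```

```text
tag [ 0.489  -0.0241 -0.0811] [-0.3169 -0.506   0.3039 -0.7416  0.1726  0.7035 -0.1606  0.6395]
rack [ 0.4896 -0.0243 -0.084 ] [-0.3693  0.1969  0.6311 -0.2262 -0.1772  0.0148 -0.0233  0.0352]
```

```bash
python3 -m creep '[{"slide":[2,40,0],"roll":-1.3,"grip":0},{"slide":[2,80,0],"roll":-1.3,"grip":0},{"slide":[2,120,0],"roll":-1.3,"grip":0.2},{"slide":[2,160,0],"roll":-1.3,"grip":0.3},{"slide":[2,190,0],"roll":-1.3,"grip":0.3},{"slide":[2,208,0],"roll":-1.3,"grip":0.3},{"slide":[2,208,0],"roll":-1.3,"grip":0.3}]'; python3 look.py w2
```

```text
time: 2.45
tool_pos: [0.4859, -0.0231, 0.0886]
ee_rot: [-1.57, 0.01, -0.081]
wrist_force: [-0.1, 0.3, -0.8]
width: 0.0668
2.45 [ 0.4859 -0.0231  0.0886] [-1.5696  0.0097 -0.081 ] [-0.1644  0.0072  1.6888  0.0003  1.4553 -0.0835] [-0.0736  0.2831 -0.7903]
```

View pics/w2.png

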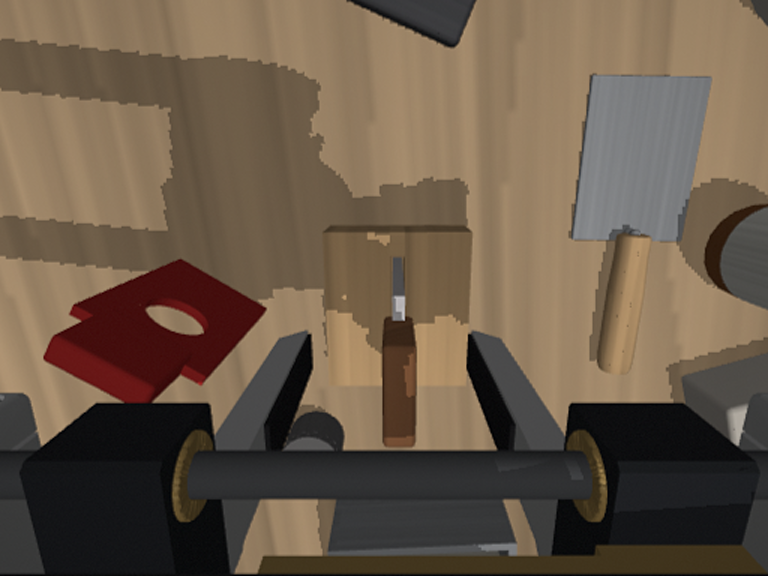

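```bash
python3 -m creep '[{"slide":[2,0,0],"roll":0,"grip":0.3},{"slide":[2,0,0],"roll":0,"grip":0.3},{"slide":[2,0,0],"roll":0,"grip":0.3}]'
```

```text
time: 2.75
tool_pos: [0.4937, -0.0255, 0.0961]
ee_rot: [-1.571, -0.005, -0.083]
wrist_force: [-0.4, 0.5, 0.0]
width: 0.0656
```

```bash
python3 -m creep '[{"slide":[0,0,0],"roll":0,"grip":0.3},{"slide":[0,0,0],"roll":0,"grip":0.3},{"slide":[0,0,0],"roll":0,"grip":0.3}]';python3 -m creep '[{"slide":[0,0,0],"roll":0,"grip":0.3},{"slide":[0,0,0],"roll":0,"grip":0.3},{"slide":[0,0,0],"roll":0,"grip":0.3}]'; python3 look.py w3
```

```text
time: 3.0
tool_pos: [0.4925, -0.0257, 0.0942]
ee_rot: [-1.571, -0.001, -0.084]
wrist_force: [0.2, 0.0, 0.3]
width: 0.0657
time: 3.25
tool_pos: [0.492, -0.0257, 0.0934]
ee_rot: [-1.571, 0.0, -0.084]
wrist_force: [0.5, 0.0, -0.3]
width: 0.066
3.25 [ 0.492  -0.0257  0.0934] [-1.5707  0.0001 -0.0839] [-0.1673  0.0101  1.676   0.0001  1.4557 -0.0834] [ 0.484   0.0262 -0.2629]
```

View pics/w3.png

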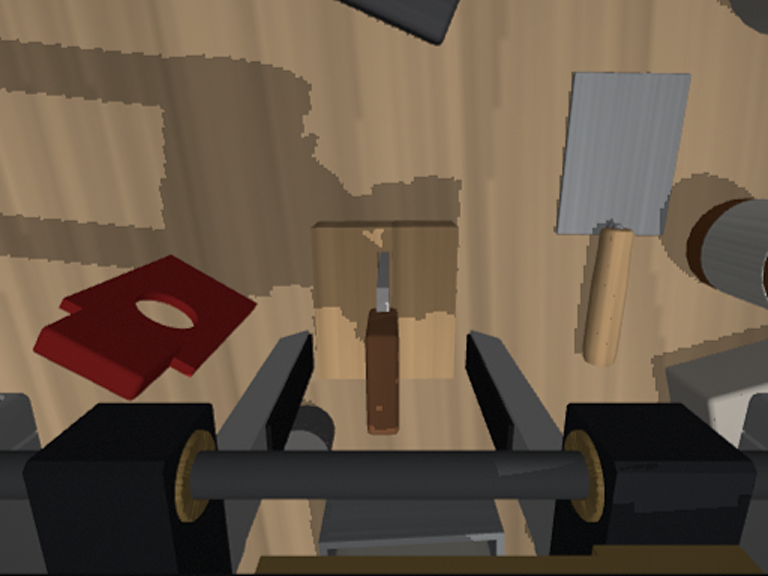

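The block sits at column 383 and the fingers are centred at 390, so the tag is about 2.7 mm towards tool -x. I'll correct that and close.

```bash
python3 -m creep '[{"slide":[-2.7,0,1.5],"roll":0,"grip":0.3},{"slide":[-2.7,0,1.5],"roll":0,"grip":0.3},{"slide":[-2.7,0,1.5],"roll":0,"grip":0.3},{"slide":[-2.7,0,1.5],"roll":0,"grip":0.5},{"slide":[-2.7,0,1.5],"roll":0,"grip":0.7},{"slide":[-2.7,0,1.5],"roll":0,"grip":0.8},{"slide":[-2.7,0,1.5],"roll":0,"grip":1},{"slide":[-2.7,0,1.5],"roll":0,"grip":1},{"slide":[-2.7,0,1.5],"roll":0,"grip":1},{"slide":[-2.7,0,1.5],"roll":0,"grip":1}]'
```

```text
time: 4.13
tool_pos: [0.4895, -0.0239, 0.0935]
ee_rot: [-1.571, -0.0, -0.084]
wrist_force: [0.7, 0.2, 0.1]
width: 0.0225
```

```bash
python3 -m creep '[{"slide":[0,0,0],"roll":0,"grip":1},{"slide":[0,0,0],"roll":0,"grip":1},{"slide":[0,0,0],"roll":0,"grip":1},{"slide":[0,0,0],"roll":0,"grip":1}]'
python3 - <<'E'
from bench import robot
print(robot.get_obs()["wrist_torque"])
E
```

```text
time: 4.47
tool_pos: [0.4895, -0.0239, 0.0935]
ee_rot: [-1.571, -0.0, -0.084]
wrist_force: [0.9, -0.4, -0.4]
width: 0.012
[-0.1236115   0.00248452  0.0583877 ]
```

Gripped at 12 mm. I'll lift straight out, then go to the pre-insert station high in front of the peg tip.

```bash
python3 -m creep '[{"slide":[0,-15,0],"roll":0,"grip":1},{"slide":[0,-40,0],"roll":0,"grip":1},{"slide":[0,-75,0],"roll":0,"grip":1},{"slide":[0,-110,0],"roll":0,"grip":1},{"slide":[0,-150,0],"roll":0,"grip":1},{"slide":[0,-187,0],"roll":0,"grip":1},{"slide":[-20,-187,30],"roll":5,"grip":1},{"slide":[-35,-187,60],"roll":10,"grip":1},{"slide":[-50,-187,90],"roll":15,"grip":1},{"slide":[-60,-187,120],"roll":20,"grip":1},{"slide":[-70,-187,150],"roll":22.6,"grip":1},{"slide":[-80,-187,180],"roll":22.6,"grip":1},{"slide":[-84,-187,210],"roll":22.6,"grip":1},{"slide":[-84,-187,230],"roll":22.6,"grip":1},{"slide":[-84,-187,236],"roll":22.6,"grip":1},{"slide":[-84,-187,236],"roll":22.6,"grip":1},{"slide":[-84,-187,236],"roll":22.6,"grip":1},{"slide":[-84,-187,236],"roll":22.6,"grip":1},{"slide":[-84,-187,236],"roll":22.6,"grip":1}]'; python3 look.py w4
```

```text
time: 6.05
tool_pos: [0.4257, 0.2171, 0.2805]
ee_rot: [-1.571, -0.0, -0.48]
wrist_force: [-0.5, -0.6, -1.8]
width: 0.0113
6.05 [0.4257 0.2171 0.2805] [-1.571  -0.0002 -0.4802] [ 0.3531 -0.0766  1.388  -0.0003  1.8302  0.8332] [-0.4582 -0.5823 -1.7677]
```

View pics/w4.png

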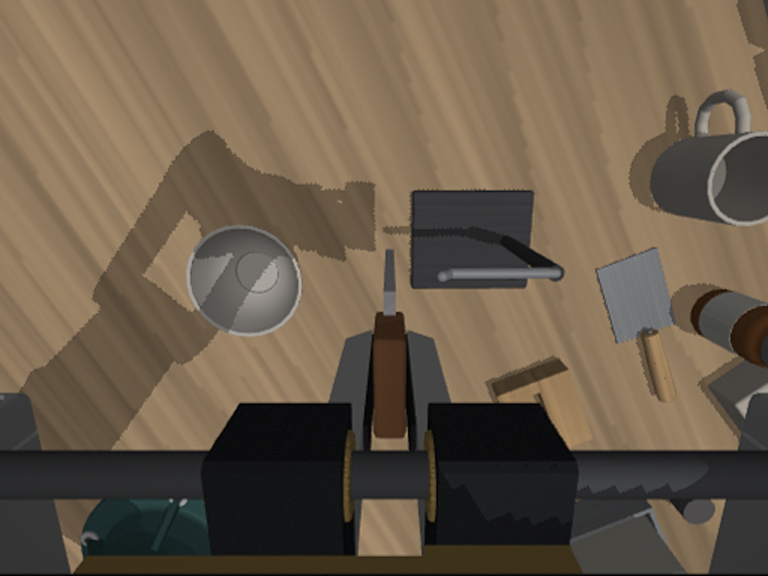

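The tag is held, with its block at (390,375). The peg's bent tip is at (443,276) and the post top at (557,272). Zooming in to measure the peg.

Run:
```python
import pickle,cv2
o,c,im=pickle.load(open("pics/w4.pkl","rb"))
cv2.imwrite("pics/w4z.png",cv2.resize(im[115:205,265:385,::-1],None,fx=6.5,fy=6.5,interpolation=cv2.INTER_CUBIC))
```

```text
(no output)
```

View pics/w4z.png

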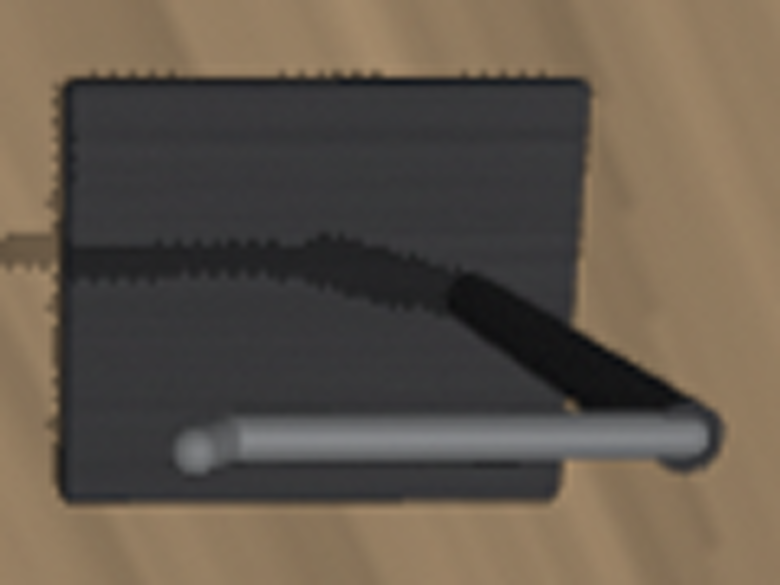

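Run:
```python
from h import *
import pickle
A=np.array
o,c,im=pickle.load(open("pics/w4.pkl","rb"))
W=lambda l:[((u+.5)/6.5+265-.5,(v+.5)/6.5+115-.5) for u,v in l]
P=A([(-60,50,12),(60,50,12),(60,-50,12),(-60,-50,12)])/1e3
x1,r=fit([(c,P,W([(68,83),(587,83),(557,499),(61,499)]))],[.5,.18,-.48]);print("base",x1,r.ravel())
P2=A([(35,0,152),(-40,0,150),(-50,0,162)])/1e3
x2,r=fit([(c,P2,W([(688,435),(238,438),(196,451)]))],[.5,.18,-.48]);print("peg",x2,r.ravel())
x,r=fit([(c,np.r_[P,P2],W([(68,83),(587,83),(557,499),(61,499),(688,435),(238,438),(196,451)]))],[.5,.18,-.48]);print("all",x,r.ravel())
# tag block, currently held: top at TCP z+.0335
h=o["tool_pos"][2]-.0935+.127
WW=lambda l:[((u+.5)/1.5-.5,(v+.5)/1.5-.5) for u,v in l]
t,r=fit([(c,A([(-.006,.02,h),(.006,.02,h),(.006,-.02,h),(-.006,-.02,h)]),WW([(375,333),(405,333),(405.5,438),(374.5,438)]))],[.426,.217,-.48]);print("tag",t,r.ravel())
for nm,s in(("base",x1),("peg",x2),("all",x)):
  cs,sn=np.cos(s[2]),np.sin(s[2]);R=A([[cs,sn],[-sn,cs]])
  print(nm,"TCP in stand",R@(o["tool_pos"][:2]-s[:2]),"tag in stand",R@(t[:2]-s[:2]))
```

```text
base [ 0.4995  0.1837 -0.4785] [-0.8406 -0.6886  1.1588 -0.8033  0.363   0.9702 -0.521   1.0675]
peg [ 0.502   0.1825 -0.4747] [ 1.9061  0.1321  0.0032 -0.4141 -1.7013  0.3195]
all [ 0.5006  0.1831 -0.4782] [ 0.0065 -0.6667  2.0065 -0.8038  1.1795  0.9698  0.2951  1.087   0.4749
  0.2812 -1.4011 -0.5044 -3.1584  0.193 ]
tag [ 0.4255  0.2181 -0.4794] [-1.5107  1.1192  1.5153  1.1124  0.4476 -1.5161 -0.4487 -1.5116]
base TCP in stand [-0.0808 -0.0043] tag in stand [-0.0815 -0.0035]
peg TCP in stand [-0.0836 -0.0041] tag in stand [-0.0843 -0.0032]
all TCP in stand [-0.0821 -0.0043] tag in stand [-0.0828 -0.0035]
```

Laterally the tag is about 4 mm off the peg axis. I'll correct that, then descend in front of the tip.

```bash
python3 -m creep '[{"slide":[0,20,4],"roll":0,"grip":1},{"slide":[0,40,4],"roll":0,"grip":1},{"slide":[0,60,4],"roll":0,"grip":1},{"slide":[0,80,4],"roll":0,"grip":1},{"slide":[0,95,4],"roll":0,"grip":1},{"slide":[0,100,4],"roll":0,"grip":1},{"slide":[0,100,4],"roll":0,"grip":1},{"slide":[0,100,4],"roll":0,"grip":1},{"slide":[0,100,4],"roll":0,"grip":1}]'; python3 look.py w5
python3 - <<'E'
from bench import snapshot
import cv2
im=snapshot("scene");cv2.imwrite("pics/s5.png",cv2.resize(im[90:250,230:390,::-1],None,fx=3.6,fy=3.6,interpolation=cv2.INTER_CUBIC))
E
```

```text
time: 6.85
tool_pos: [0.4282, 0.2219, 0.1821]
ee_rot: [-1.569, -0.002, -0.479]
wrist_force: [-1.1, 0.0, -1.1]
width: 0.0117
6.85 [0.4282 0.2219 0.1821] [-1.5686 -0.0019 -0.4787] [ 0.3604 -0.0609  1.5667  0.0001  1.6329  0.8391] [-1.1404  0.032  -1.1337]
```

View pics/w5.png

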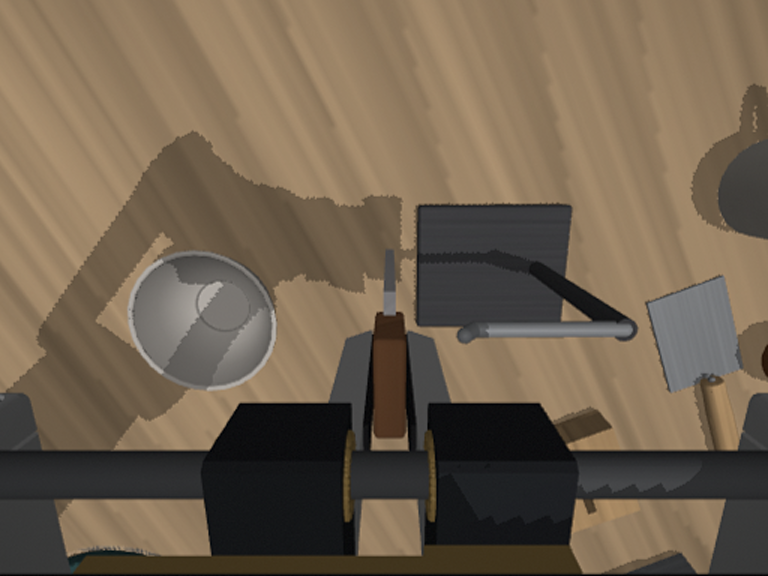

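View pics/s5.png

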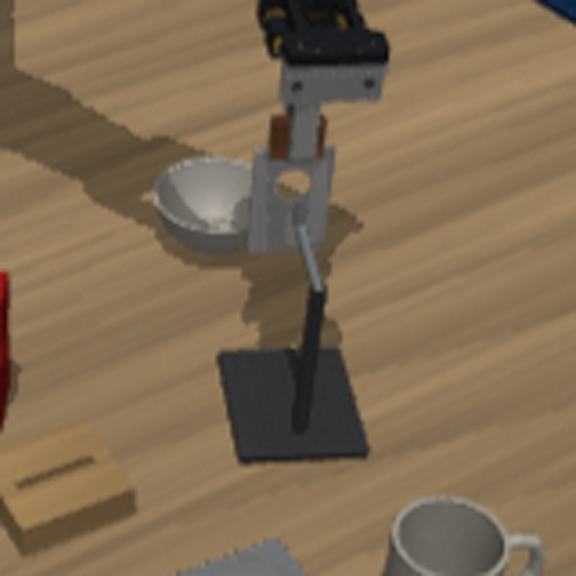

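The hole sits in line with the peg tip: hole centre at (293,183) in the crop, and the peg line extends to about (297,189). Sliding in.

```bash
python3 -m creep '[{"slide":[8,1,0],"roll":0,"grip":1},{"slide":[16,1,0],"roll":0,"grip":1},{"slide":[24,1,0],"roll":0,"grip":1},{"slide":[32,1,0],"roll":0,"grip":1},{"slide":[40,1,0],"roll":0,"grip":1},{"slide":[48,1,0],"roll":0,"grip":1},{"slide":[50,1,0],"roll":0,"grip":1},{"slide":[50,1,0],"roll":0,"grip":1},{"slide":[50,1,0],"roll":0,"grip":1}]'; python3 look.py w6
python3 - <<'E'
from bench import snapshot
import cv2
im=snapshot("scene");cv2.imwrite("pics/s6.png",cv2.resize(im[90:250,230:390,::-1],None,fx=3.6,fy=3.6,interpolation=cv2.INTER_CUBIC))
E
```

```text
time: 7.7
tool_pos: [0.4717, 0.1988, 0.1793]
ee_rot: [-1.571, 0.001, -0.479]
wrist_force: [-0.9, 0.4, -1.1]
width: 0.012
7.7 [0.4717 0.1988 0.1793] [-1.571   0.0007 -0.4785] [0.2878 0.0093 1.5037 0.0003 1.6292 0.7663] [-0.9272  0.3801 -1.1018]
```

View pics/w6.png

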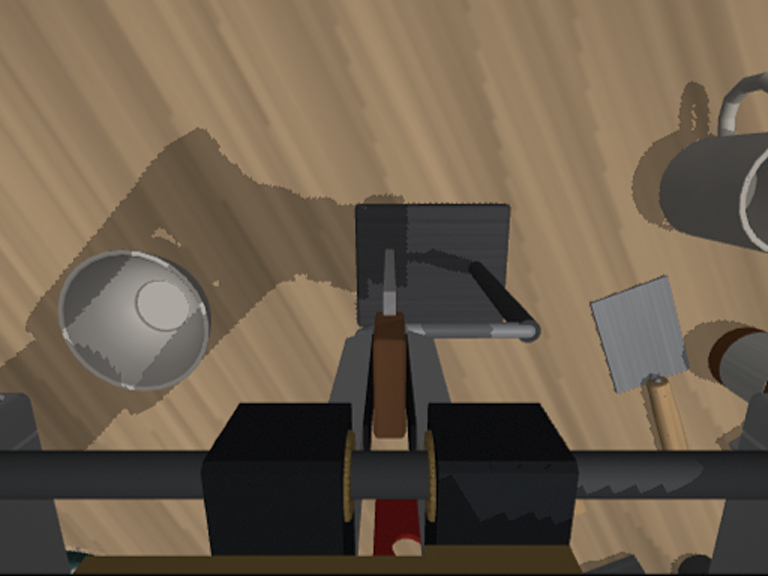

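View pics/s6.png

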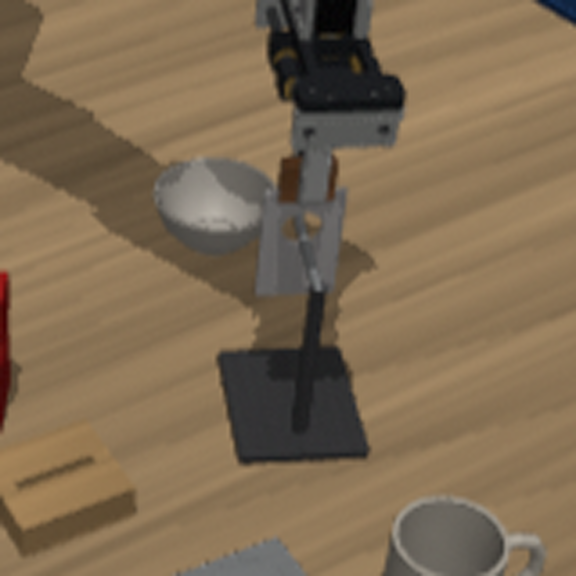

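The peg is through the hole without contact force. I'll go 26 mm further to peg_mid, then lower.

```bash
python3 -m creep '[{"slide":[8,0,0],"roll":0,"grip":1},{"slide":[16,0,0],"roll":0,"grip":1},{"slide":[24,0,0],"roll":0,"grip":1},{"slide":[27,0,0],"roll":0,"grip":1},{"slide":[27,0,0],"roll":0,"grip":1},{"slide":[27,4,0],"roll":0,"grip":1},{"slide":[27,8,0],"roll":0,"grip":1},{"slide":[27,11,0],"roll":0,"grip":1},{"slide":[27,12,0],"roll":0,"grip":1},{"slide":[27,12,0],"roll":0,"grip":1},{"slide":[27,12,0],"roll":0,"grip":1}]'; python3 look.py w7;python3 - <<'E'
from bench import snapshot
import cv2
im=snapshot("scene");cv2.imwrite("pics/s7.png",cv2.resize(im[90:250,230:390,::-1],None,fx=3.6,fy=3.6,interpolation=cv2.INTER_CUBIC))
E
```

```text
time: 8.72
tool_pos: [0.4955, 0.1865, 0.1674]
ee_rot: [-1.571, 0.0, -0.478]
wrist_force: [-0.1, -0.1, -1.0]
width: 0.0118
8.7167 [0.4955 0.1865 0.1674] [-1.5708  0.0001 -0.478 ] [0.2528 0.0522 1.4832 0.0001 1.6063 0.7308] [-0.0633 -0.117  -1.0172]
```

View pics/s7.png

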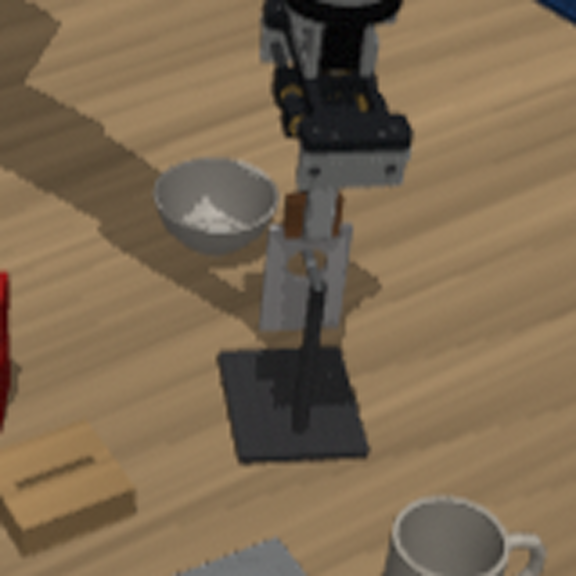

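View pics/w7.png

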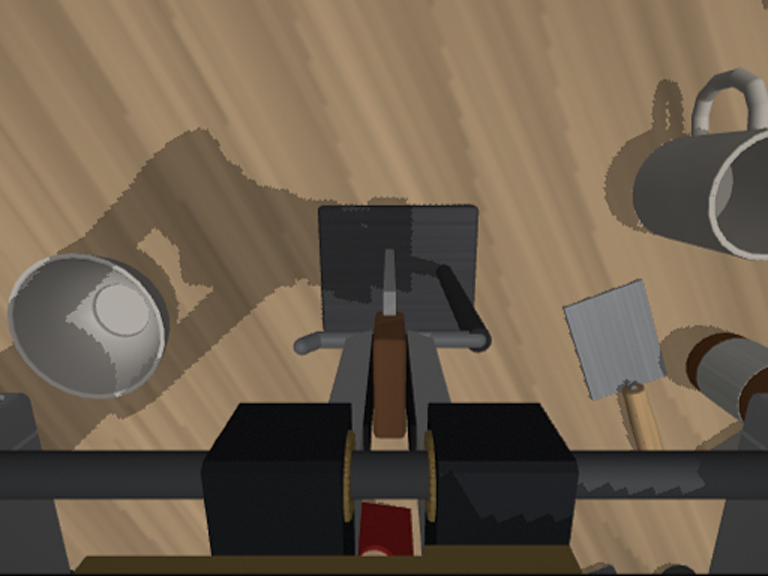

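The peg passes through the tag, with the tip on the left at (305,345) and the post at (483,340). I'll lower slowly to contact.

```bash
python3 -m creep '[{"slide":[0,1,0],"roll":0,"grip":1},{"slide":[0,2,0],"roll":0,"grip":1},{"slide":[0,2,0],"roll":0,"grip":1},{"slide":[0,2,0],"roll":0,"grip":1}]'
```

```text
time: 9.15
tool_pos: [0.4957, 0.1864, 0.1655]
ee_rot: [-1.571, -0.0, -0.478]
wrist_force: [-0.0, 0.1, -0.4]
width: 0.0117
```

```bash
python3 -m creep '[{"slide":[0,1,0],"roll":0,"grip":1},{"slide":[0,1,0],"roll":0,"grip":1},{"slide":[0,1,0],"roll":0,"grip":1}]'; python3 -m creep '[{"slide":[0,1,0],"roll":0,"grip":1},{"slide":[0,1,0],"roll":0,"grip":1},{"slide":[0,1,0],"roll":0,"grip":1}]'
```

```text
time: 9.4
tool_pos: [0.4958, 0.1865, 0.1652]
ee_rot: [-1.57, -0.001, -0.478]
wrist_force: [-0.3, -0.0, 3.3]
width: 0.012
time: 9.65
tool_pos: [0.4959, 0.1864, 0.1651]
ee_rot: [-1.57, -0.001, -0.478]
wrist_force: [-3.0, -1.0, 6.2]
width: 0.012
```

The tag rests on the peg (contact at TCP 0.165, as expected). I'll unload it slightly and release.

```bash
python3 -m creep '[{"slide":[0,-1.5,0],"roll":0,"grip":1},{"slide":[0,-1.5,0],"roll":0,"grip":1},{"slide":[0,-1.5,0],"roll":0,"grip":0.8},{"slide":[0,-1.5,0],"roll":0,"grip":0.7},{"slide":[0,-1.5,0],"roll":0,"grip":0.65},{"slide":[0,-1.5,0],"roll":0,"grip":0.65},{"slide":[0,-1.5,0],"roll":0,"grip":0.65},{"slide":[0,-1.5,0],"roll":0,"grip":0.65}]'; python3 look.py w8;python3 - <<'E'
from bench import snapshot
import cv2
im=snapshot("scene");cv2.imwrite("pics/s8.png",cv2.resize(im[90:250,230:390,::-1],None,fx=3.6,fy=3.6,interpolation=cv2.INTER_CUBIC))
E
```

```text
time: 10.32
tool_pos: [0.4957, 0.1864, 0.1648]
ee_rot: [-1.571, 0.0, -0.478]
wrist_force: [0.4, -0.5, 0.2]
width: 0.0327
10.3167 [0.4957 0.1864 0.1648] [-1.5709  0.0002 -0.4782] [0.2526 0.0534 1.487  0.0001 1.6013 0.7308] [ 0.3696 -0.523   0.1939]
```

View pics/w8.png

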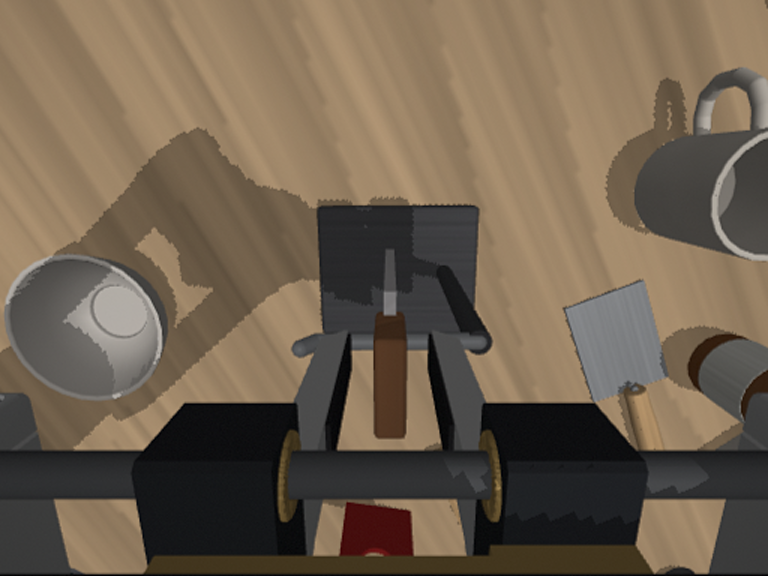

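View pics/s8.png

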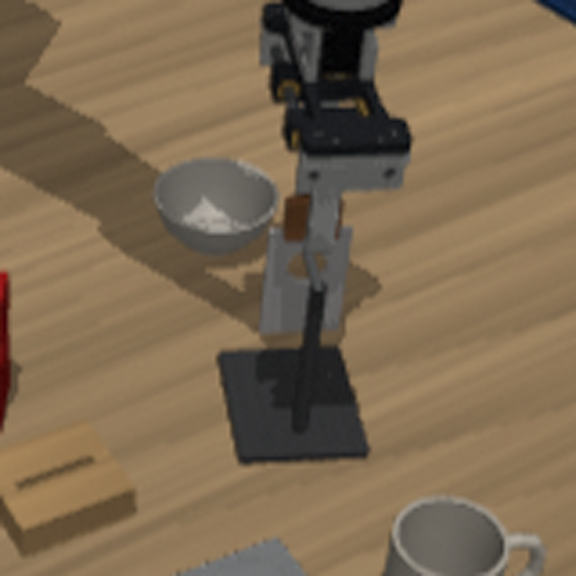

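The tag is hanging and released. I'll rise straight up, then traverse to above the bottle.

```bash
python3 -m creep '[{"slide":[0,-10,0],"roll":0,"grip":0.65},{"slide":[0,-30,0],"roll":0,"grip":0.65},{"slide":[0,-60,0],"roll":0,"grip":0.65},{"slide":[0,-100,0],"roll":0,"grip":0.65},{"slide":[0,-140,0],"roll":0,"grip":0.5},{"slide":[0,-165,0],"roll":0,"grip":0.2},{"slide":[15,-165,-30],"roll":0,"grip":0},{"slide":[33,-165,-66],"roll":0,"grip":0},{"slide":[51,-165,-102],"roll":0,"grip":0},{"slide":[69,-165,-138],"roll":0,"grip":0},{"slide":[87,-165,-174],"roll":0,"grip":0},{"slide":[105,-165,-210],"roll":0,"grip":0},{"slide":[123,-165,-246],"roll":0,"grip":0},{"slide":[141,-165,-282],"roll":0,"grip":0},{"slide":[159,-165,-318],"roll":0,"grip":0},{"slide":[174,-165,-348],"roll":0,"grip":0},{"slide":[183,-165,-366],"roll":0,"grip":0},{"slide":[186,-165,-372],"roll":0,"grip":0},{"slide":[186,-165,-372],"roll":0,"grip":0},{"slide":[186,-165,-372],"roll":0,"grip":0}]'; python3 -m creep '[{"slide":[0,0,0],"roll":0,"grip":0},{"slide":[0,0,0],"roll":0,"grip":0},{"slide":[0,0,0],"roll":0,"grip":0}]'; python3 look.py w9;python3 - <<'E'
from bench import snapshot
import cv2
im=snapshot("scene");cv2.imwrite("pics/s9.png",cv2.resize(im[100:300,110:370,::-1],None,fx=3,fy=3,interpolation=cv2.INTER_CUBIC))
E
```

```text
time: 12.08
tool_pos: [0.4897, -0.2288, 0.3304]
ee_rot: [-1.57, -0.0, -0.478]
wrist_force: [-0.1, 0.4, -0.2]
width: 0.0943
time: 12.33
tool_pos: [0.4899, -0.2281, 0.3305]
ee_rot: [-1.571, -0.001, -0.476]
wrist_force: [0.3, 0.1, 1.2]
width: 0.094
12.3333 [ 0.4899 -0.2281  0.3305] [-1.5705 -0.0007 -0.4761] [-0.5408  0.0752  1.1376  0.0003  1.928  -0.0647] [0.2762 0.0517 1.1864]
```

View pics/w9.png

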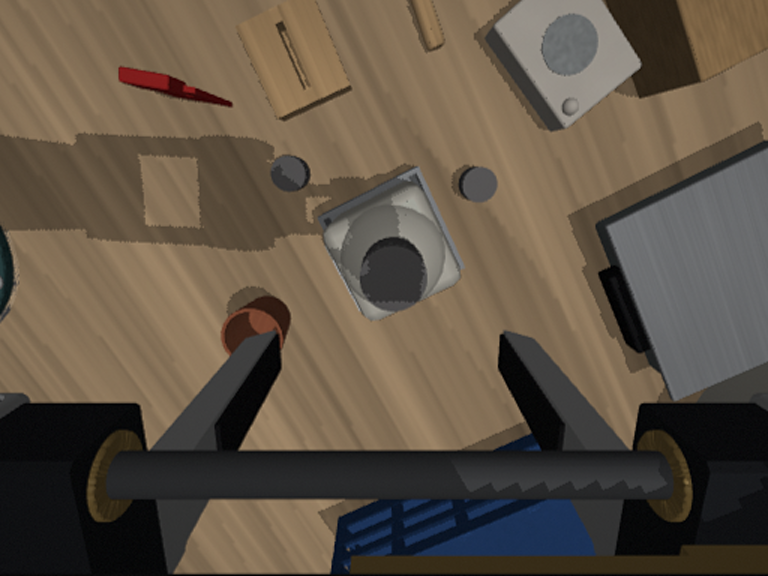

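View pics/s9.png

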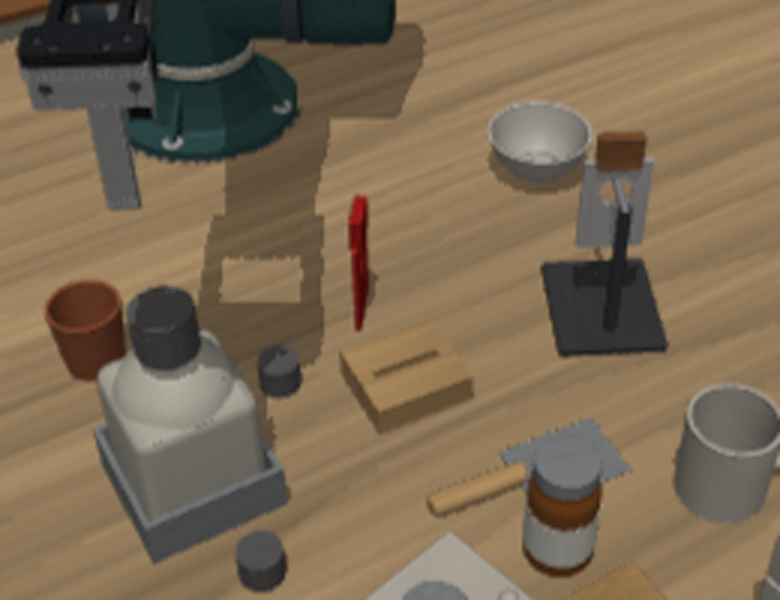

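The tag hangs on the peg (620,190), and the bystanders have not moved. Now the cap: it is at (393,273) in the wrist view, so I'll zoom in there.

Run:
```python
import pickle,cv2
o,c,im=pickle.load(open("pics/w9.pkl","rb"))
cv2.imwrite("pics/w9z.png",cv2.resize(im[105:220,205:315,::-1],None,fx=5,fy=5,interpolation=cv2.INTER_CUBIC))
```

```text
(no output)
```

View pics/w9z.png

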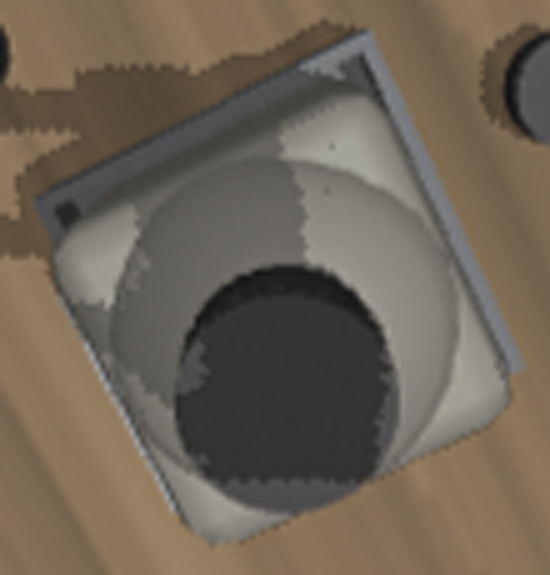

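Run:
```python
from h import *
import pickle
A=np.array
o,c,im=pickle.load(open("pics/w9.pkl","rb"))
th=np.linspace(0,2*np.pi,90)
ring=lambda q:np.c_[q[0]+.0247*np.cos(th),q[1]+.0247*np.sin(th),0*th+.2]
u=lambda a,b:((a+.5)/5+205-.5,(b+.5)/5+105-.5)
l,b=u(175,290);r,d=u(400,513)
def f(q):
  p=proj(c,ring(q));return [p[:,0].min()-l,p[:,0].max()-r,p[:,1].min()-b,p[:,1].max()-d]
x=least_squares(f,[.49,-.23]).x;print(x,f(x))
D=x-o["tool_pos"][:2];y=o["ee_rot"][2];print("tool x,z mm",1e3*A([np.cos(y)*D[0]+np.sin(y)*D[1],-np.sin(y)*D[0]+np.cos(y)*D[1]]))
```

```text
[ 0.4918 -0.2289] [np.float64(-0.6042549222431717), np.float64(0.6034498440042739), np.float64(-0.1166030970166787), np.float64(0.15293609855976342)]
tool x,z mm [2.0371 0.1426]
```

```bash
python3 -m creep '[{"slide":[2,30,0],"roll":0,"grip":0},{"slide":[2,65,0],"roll":0,"grip":0},{"slide":[2,95,0],"roll":0,"grip":0},{"slide":[2,115,0],"roll":0,"grip":0},{"slide":[2,120,0],"roll":0,"grip":0},{"slide":[2,120,0],"roll":0,"grip":0},{"slide":[2,120,0],"roll":0,"grip":0},{"slide":[2,120,0],"roll":0,"grip":0},{"slide":[2,120,0],"roll":0,"grip":0}]'; python3 look.py w10
```

```text
time: 13.18
tool_pos: [0.4924, -0.2309, 0.2124]
ee_rot: [-1.571, -0.004, -0.478]
wrist_force: [-0.1, -0.1, 0.6]
width: 0.094
13.1833 [ 0.4924 -0.2309  0.2124] [-1.5709 -0.0042 -0.4781] [-0.5428  0.069   1.3766  0.0001  1.6918 -0.0647] [-0.0713 -0.091   0.6409]
```

View pics/w10.png

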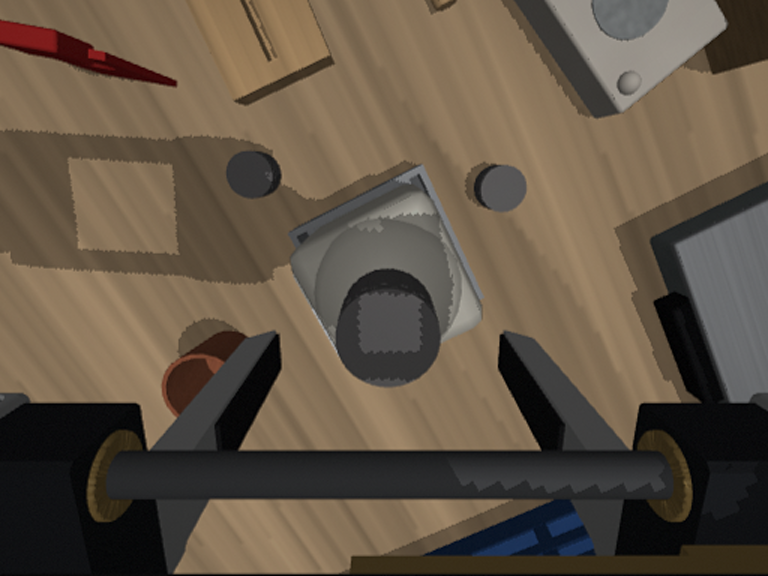

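Run:
```python
from h import *
import pickle
A=np.array
o,c,im=pickle.load(open("pics/w10.pkl","rb"))
th=np.linspace(0,2*np.pi,90)
u=lambda a,b:((a+.5)/1.5-.5,(b+.5)/1.5-.5)
l,_=u(336,0);r,d=u(440,387)
def f(q):
  p=proj(c,np.c_[q[0]+.0247*np.cos(th),q[1]+.0247*np.sin(th),0*th+.2]);return [p[:,0].min()-l,p[:,0].max()-r,p[:,1].max()-d]
x=least_squares(f,[.49,-.23]).x;print(x,f(x))
from bench import robot
o=robot.get_obs();print(o["tool_pos"])
D=x-o["tool_pos"][:2];y=o["ee_rot"][2];print("tool x,z mm",1e3*A([np.cos(y)*D[0]+np.sin(y)*D[1],-np.sin(y)*D[0]+np.cos(y)*D[1]]))
```

```text
[ 0.4917 -0.2291] [np.float64(-1.3216325916351082), np.float64(1.3239755859915476), np.float64(0.09595291812968298)]
[ 0.4923 -0.2308  0.2121]
tool x,z mm [-1.3178  1.2896]
```

Both fits agree on (0.4918, -0.229). I'll descend around the cap and close.

```bash
python3 -m creep '[{"slide":[-0.7,15,1.3],"roll":0,"grip":0},{"slide":[-0.7,30,1.3],"roll":0,"grip":0},{"slide":[-0.7,40,1.3],"roll":0,"grip":0},{"slide":[-0.7,45,1.3],"roll":0,"grip":0},{"slide":[-0.7,45,1.3],"roll":0,"grip":0},{"slide":[-0.7,45,1.3],"roll":0,"grip":0.2},{"slide":[-0.7,45,1.3],"roll":0,"grip":0.3},{"slide":[-0.7,45,1.3],"roll":0,"grip":0.4},{"slide":[-0.7,45,1.3],"roll":0,"grip":0.4}]'
```

```text
time: 13.98
tool_pos: [0.4918, -0.2291, 0.1658]
ee_rot: [-1.571, -0.002, -0.478]
wrist_force: [1.3, -0.5, 0.5]
width: 0.0711
```

```bash
python3 -m creep '[{"slide":[0,0,0],"roll":0,"grip":0.5},{"slide":[0,0,0],"roll":0,"grip":1},{"slide":[0,0,0],"roll":0,"grip":1},{"slide":[0,0,0],"roll":0,"grip":1},{"slide":[0,0,0],"roll":0,"grip":1},{"slide":[0,0,0],"roll":0,"grip":1}]'
```

```text
time: 14.48
tool_pos: [0.4919, -0.2292, 0.1652]
ee_rot: [-1.571, -0.001, -0.478]
wrist_force: [2.4, -1.0, -0.5]
width: 0.048
```

Gripped at 48 mm, the size of the large cap. Now pressing down.

```bash
python3 -m creep '[{"slide":[0,2,0],"roll":0,"grip":1},{"slide":[0,4,0],"roll":0,"grip":1},{"slide":[0,6,0],"roll":0,"grip":1},{"slide":[0,7,0],"roll":0,"grip":1},{"slide":[0,7,0],"roll":0,"grip":1},{"slide":[0,7,0],"roll":0,"grip":1}]'; python3 look.py w11
```

```text
time: 14.98
tool_pos: [0.492, -0.2292, 0.1603]
ee_rot: [-1.571, -0.003, -0.478]
wrist_force: [-1.1, 0.3, 8.7]
width: 0.0479
14.9833 [ 0.492  -0.2292  0.1603] [-1.5709 -0.0032 -0.4782] [-0.5405  0.0818  1.4659  0.0001  1.5907 -0.0623] [-1.1012  0.3434  8.6698]
```

View pics/w11.png

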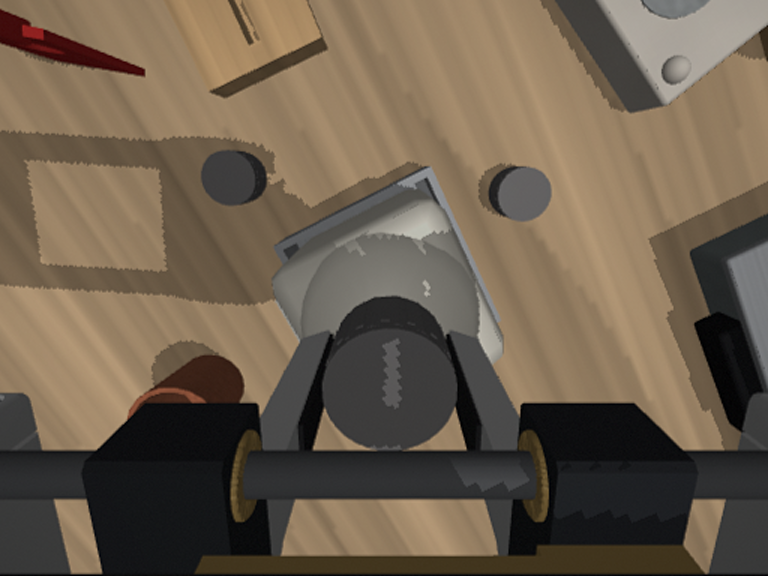

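Down 4.9 mm at about 9 N, which is right at the threshold. I'll press a bit more.

```bash
python3 -m creep '[{"slide":[0,1,0],"roll":0,"grip":1},{"slide":[0,2,0],"roll":0,"grip":1},{"slide":[0,2,0],"roll":0,"grip":1},{"slide":[0,2,0],"roll":0,"grip":1},{"slide":[0,2,0],"roll":0,"grip":1}]'
```

```text
time: 15.45
tool_pos: [0.492, -0.2292, 0.1589]
ee_rot: [-1.571, -0.004, -0.478]
wrist_force: [-1.6, 0.8, 9.5]
width: 0.048
```

```bash
python3 -m creep '[{"slide":[0,0.5,0],"roll":0,"grip":1},{"slide":[0,1,0],"roll":0,"grip":1},{"slide":[0,1,0],"roll":-4,"grip":1},{"slide":[0,1,0],"roll":-8,"grip":1},{"slide":[0,1,0],"roll":-12,"grip":1},{"slide":[0,1,0],"roll":-16,"grip":1},{"slide":[0,1,0],"roll":-20,"grip":1},{"slide":[0,1,0],"roll":-20,"grip":1}]'; python3 look.py w12;python3 -c "
from bench import robot
print(robot.get_obs()['wrist_torque'])"
```

```text
time: 16.12
tool_pos: [0.4923, -0.2294, 0.1582]
ee_rot: [-1.573, -0.004, -0.127]
wrist_force: [-1.4, 0.9, 10.5]
width: 0.0479
16.1167 [ 0.4923 -0.2294  0.1582] [-1.5727 -0.0044 -0.1268] [-0.5405  0.0824  1.4695  0.      1.585  -0.4137] [-1.3889  0.8535 10.5012]
[-0.03768247  0.19859798  0.00474547]
```

View pics/w12.png

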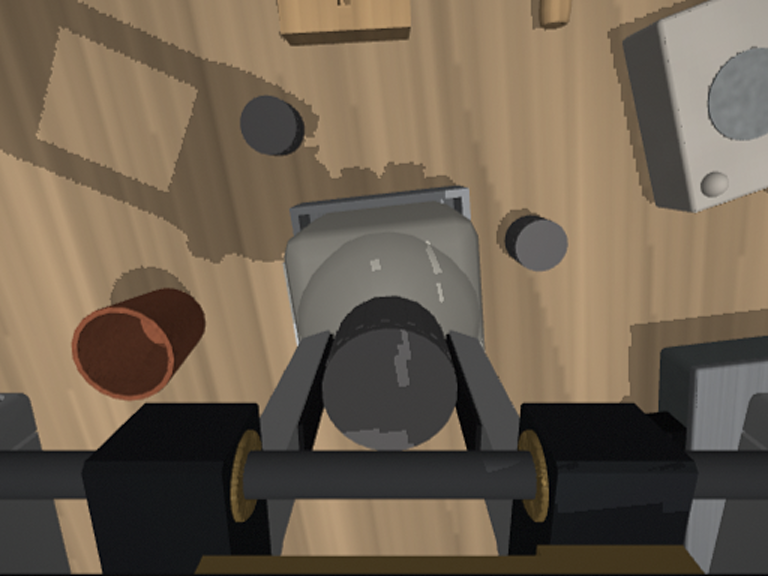

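The torque about z is near zero while the tool turned 20°, so the cap is turning with the grip. Continuing to about 72°.

```bash
python3 -m creep '[{"slide":[0,0,0],"roll":-4,"grip":1},{"slide":[0,0,0],"roll":-8,"grip":1},{"slide":[0,0,0],"roll":-12,"grip":1},{"slide":[0,0,0],"roll":-16,"grip":1},{"slide":[0,0,0],"roll":-20,"grip":1},{"slide":[0,0,0],"roll":-24,"grip":1},{"slide":[0,0,0],"roll":-28,"grip":1},{"slide":[0,0,0],"roll":-32,"grip":1},{"slide":[0,0,0],"roll":-36,"grip":1},{"slide":[0,0,0],"roll":-40,"grip":1},{"slide":[0,0,0],"roll":-44,"grip":1},{"slide":[0,0,0],"roll":-48,"grip":1},{"slide":[0,0,0],"roll":-52,"grip":1},{"slide":[0,0,0],"roll":-52,"grip":1},{"slide":[0,0,0],"roll":-52,"grip":1}]'; python3 look.py w13;python3 -c "
from bench import robot
print(robot.get_obs()['wrist_torque'])"
```

```text
time: 17.42
tool_pos: [0.4925, -0.2294, 0.1583]
ee_rot: [-1.576, -0.001, 0.779]
wrist_force: [-0.2, 1.0, 10.1]
width: 0.0479
17.4167 [ 0.4925 -0.2294  0.1583] [-1.5756 -0.0014  0.7787] [-0.5405  0.0824  1.4694  0.0001  1.5847 -1.3192] [-0.1651  0.9872 10.107 ]
[0.02706606 0.08024143 0.033912  ]
```

View pics/w13.png

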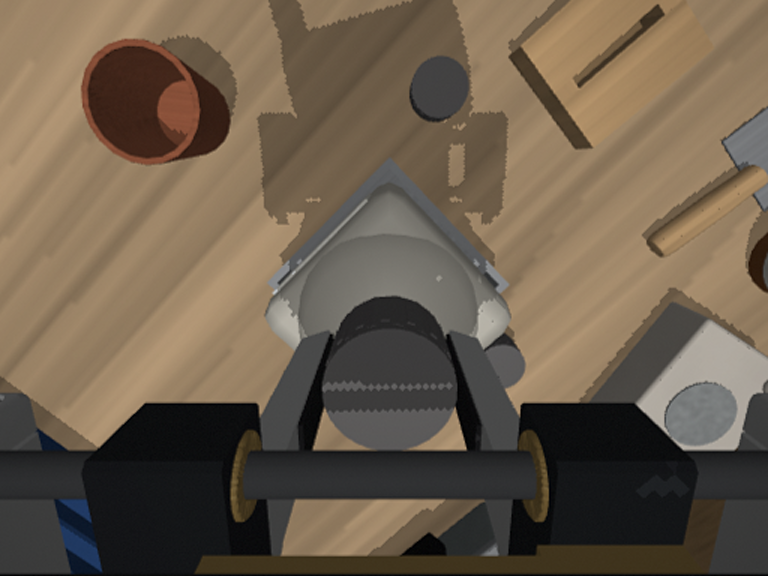

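Turned 72° in total with negligible torque. Now lifting gently.

```bash
python3 -m creep '[{"slide":[0,-3,0],"roll":0,"grip":1},{"slide":[0,-6,0],"roll":0,"grip":1},{"slide":[0,-9,0],"roll":0,"grip":1},{"slide":[0,-12,0],"roll":0,"grip":1},{"slide":[0,-16,0],"roll":0,"grip":1},{"slide":[0,-20,0],"roll":0,"grip":1},{"slide":[0,-20,0],"roll":0,"grip":1},{"slide":[0,-20,0],"roll":0,"grip":1}]'; python3 -c "
from bench import robot
print(robot.get_obs()['wrist_torque'])"
```

```text
time: 18.13
tool_pos: [0.491, -0.2287, 0.1745]
ee_rot: [-1.569, 0.0, 0.778]
wrist_force: [-0.3, 0.6, -1.0]
width: 0.0478
[-0.02175301 -0.01568142  0.0121967 ]
```

There is no pull-back force, so the cap is free. I'll lift to 10 cm above its seat.

```bash
python3 -m creep '[{"slide":[0,-8,0],"roll":0,"grip":1},{"slide":[0,-18,0],"roll":0,"grip":1},{"slide":[0,-30,0],"roll":0,"grip":1},{"slide":[0,-42,0],"roll":0,"grip":1},{"slide":[0,-54,0],"roll":0,"grip":1},{"slide":[0,-66,0],"roll":0,"grip":1},{"slide":[0,-78,0],"roll":0,"grip":1},{"slide":[0,-86,0],"roll":0,"grip":1},{"slide":[0,-90,0],"roll":0,"grip":1},{"slide":[0,-90,0],"roll":0,"grip":1},{"slide":[0,-90,0],"roll":0,"grip":1},{"slide":[0,-90,0],"roll":0,"grip":1},{"slide":[0,-90,0],"roll":0,"grip":1}]'; python3 look.py w14
python3 - <<'E'
from bench import snapshot
import cv2
im=snapshot("scene");cv2.imwrite("pics/s14.png",cv2.resize(im[100:300,110:370,::-1],None,fx=3,fy=3,interpolation=cv2.INTER_CUBIC))
im=snapshot("top");cv2.imwrite("pics/t14.png",im[:,:,::-1])
E
```

```text
time: 19.22
tool_pos: [0.4911, -0.2287, 0.2639]
ee_rot: [-1.569, 0.0, 0.778]
wrist_force: [0.2, -0.0, -0.6]
width: 0.0477
19.2167 [ 0.4911 -0.2287  0.2639] [-1.5689  0.0004  0.7784] [-0.5406  0.0664  1.2783  0.0001  1.7989 -1.319 ] [ 0.2353 -0.0056 -0.625 ]
```

View pics/s14.png

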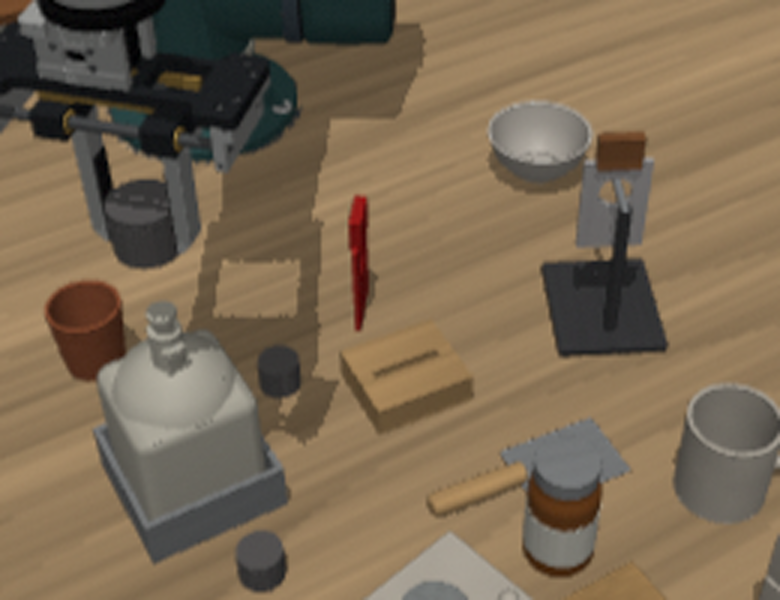

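View pics/w14.png

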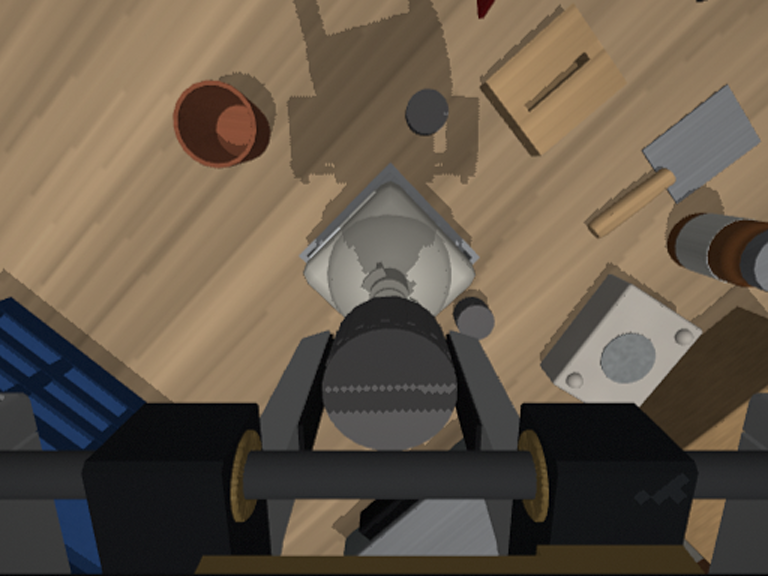

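View pics/t14.png

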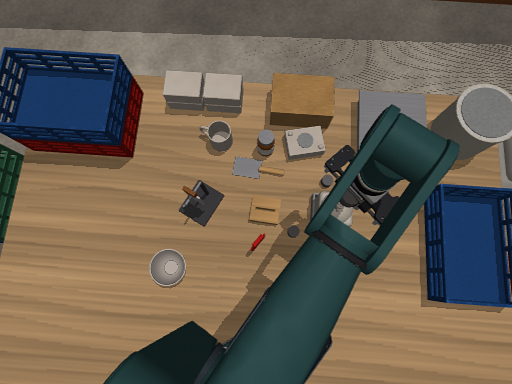

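The cap is held upright above the bare neck, the tag still hangs on the peg, and all the bystanders are in place. I'll settle briefly and hand in.

```bash
python3 -m creep '[{"slide":[0,-1,0],"roll":0,"grip":1},{"slide":[0,-1,0],"roll":0,"grip":1},{"slide":[0,-1,0],"roll":0,"grip":1},{"slide":[0,-1,0],"roll":0,"grip":1}]' && python3 -c "
from bench import ticket,robot
print(robot.get_obs()['tool_pos']);print(ticket.close_job())"
```

```text
time: 19.7
tool_pos: [0.4914, -0.2289, 0.266]
ee_rot: [-1.571, -0.0, 0.778]
wrist_force: [0.3, -0.5, 0.2]
width: 0.0479
[ 0.49141939 -0.22890184  0.26600263]
the job is handed in; nothing more can be done
None
```

I hung the aluminium tag by its hole on the peg and let go of it. Then I pressed the bottle's cap about 7 mm down (about 10 N), turned it 72° anticlockwise and lifted it off. I handed the job in at about 19.7 s, with no verdict reported.

- **Cap:** it is still gripped (opening 48 mm), upright and within about 1 mm of the bottle's axis. It is about 101 mm above where the gripper first took hold of it. The camera views just before hand-in showed the bottle's neck bare.
- **Tag and bench:** those views also showed the tag hanging freely on the level part of the peg, and everything else looked where it started.
- **Disagreement:** the scene camera's picks were 2–3 pixels (up to about 10 mm) off the top view. I used the wrist-camera fits for grasping the tag and cap and for lining up with the peg. Contact came at the heights those fits predicted.

No other checks failed.

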